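# Scoop the steel ball out of the canister and stand it on the scale

### The arm

A 7-joint arm with a two-finger parallel gripper is mounted at the origin on the work surface. World frame = base frame: x ahead of the robot, y to its left, z up, the work surface at z = 0. Lengths are in m, angles in rad, forces in N, time in s.
With the tool pointing down it reaches from about 0.425 to 0.875 m from the base axis. Payload 8.4 kg.
Tool frame: the origin (TCP) lies midway between the tips of the shut fingers; the grasp point (between the pads) lies 19 mm behind it; z points along the fingers, y is the direction in which the jaws open and shut (so a half turn about z gives the same grasp; the last joint's range is limited). The gripper opens to 85 mm and grips with 20 to 120 N. Pads are 22 mm wide; open, the fingers measure 114 mm over their backs; the gripper's body (76 mm by 85 mm) begins 54 mm behind the grasp point. The pads swing forward as they close: fully open they stand 13 mm farther back than shut.
Start: joints at [-1.247, 0.333, 0.04, 1.465, -0.013, 1.343, -0.059], TCP at [0.267, 0.593, 0.231] pointing down, gripper open.
Joint ranges: [-2.58, 2.58], [-0.38, 2.09], [-1.3, 1.39], [0.25, 2.4], [-1.5, 4.64], [0.08, 2.09], [-2.65, 2.65]. Speed limits (rad/s): [2.22, 2.22, 2.79, 2.79, 3.14, 3.14, 3.14].

### API

Orientations are given as a rotation vector (axis times angle).
In Python, from cell import bot gives the robot as it stands.
- The arm moves only by the tool servo_tool, never from a script. Its argument "commands" is a list of rows, each a list of 4 numbers: the shift along the world's x, y, z in m, then the turn about the world's z in rad. A call has 1 to 10 rows; each row is the pose to reach, as a shift and turn from the pose commanded when the call began; what a row does not reach only later rows make up. A row lasts 1/12 s, in which the tool goes at most 41.7 mm and 7.16 degrees, less where a joint would pass 70% of its speed; a pose out of reach is approached as far as the arm can. A call with a gripper value outside its range is refused whole. "hand" is the closure in counts, from 0 (fully open) to 255 (shut), set as the call begins (left out, the last holds). The fingers move at their own pace and stop on an object; "grip_force" is the grip in N (left out, the last holds). Time passes only in rows, so rows that repeat a pose let the fingers close. It gives the time, the measured TCP pose, the force and the opening at its end, in the units of the state.
- bot.get_state(): the state, without advancing time (a new reading comes with each control period).
- bot.capture(name): name is "scene" or "top" or "wrist"; returns a dict with "image" (420x560x3 uint8, red, green, blue), "fov_y" (degrees; the focal length in pixels is half the picture's height over the tangent of half this angle, whatever the lens; pixels are square), "cx", "cy" (the principal point, pixels), "k1" (the pictures are not rectified: a ray, as slopes to the right and down, at radius r is drawn at 1 + k1 r^2 times it, then the intrinsics apply), "cam_to_world" (4x4, takes a point from camera to world coordinates); the wrist camera has in their place "tool_from_camera" (4x4, takes a point from camera to tool coordinates, whose origin is the TCP and whose axes are the flange's). Camera axes: x right, y down, z forward; pixel columns grow to the right and rows downward; lengths in m; the calibration is good to about 2 mm. A picture is of the moment at which its call begins: read the wrist's pose just before it. There is no depth.
- bot.finish_job(): hands the job in, once; it reports no verdict.
The state is a dict: "time": time; "joint_pos": joint angles; "dq": joint speeds; "joint_torque": joint torques, N m; "tcp_pos": TCP position; "eef_rot": TCP orientation; "ft_force": force on the tool from outside, world axes, zero at the start; "wrist_torque": the same for the moment, N m; "grip_width": finger opening in m.
Only numpy, scipy, OpenCV 4.12 (cv2) and the standard library are available. Lean on these libraries where they do the work, as an engineer would, in place of code of your own. Each camera call takes 0.05 s, during which the arm holds its last target. There are 200 camera calls.

### The job

Fetch the steel ball out of its narrow-mouthed canister with the blue-handled scoop (not the orange ball from the other canister): go in lip-down, work the lip under the ball against the far end wall, level the scoop there, and lift it out with the ball inside. Then stand the loaded scoop level on the scale's pan, near the middle, and let go with the ball still in it.

Things in the scene. Friction and masses are not known exactly. Their poses are not given: they have to be found in the camera images.
- scoop_grip (a point): Grip point on the blue handle of the loose scoop (0.16 kg), 116 mm above its underside as it stands. Scoop axes: z up, x level from handle to lip (away from the robot), y across. The handle is a straight bar, 18 mm along y (grip across this), 12 mm thick, leaning back 25 deg: it rises along (-0.42,0,0.91), from 108 mm below this point (bowl's back wall) to 27 mm above, along itself
- scoop_lip (a point): Mid lower edge of the scoop's lip: (93,0,-109) mm from the grip point, same axes. Aluminium bowl, open in front and on top, 40 mm wide (35 inside), back wall 48 mm behind the lip, 26 mm high; 2 mm floor rising 8 deg to the lip, so a ball stays at the back when level, centre at (-34,0,8) mm from here. Flat feet under the back 28 mm. Tipped lip-down 25 deg, handle upright, the lip is lowest
- jar: Canister with the steel ball, fixed: clear walls, black rim. Origin: centre of underside; x along its length (away from the robot), z up. 138 x 78 mm, 78 high; inside 130 x 70, walls and floor 4 thick. The top 8 mm is an inward rim: mouth 100 (x) by 60 mm (y), centred. Smooth (friction about 0.25). A like canister with an orange ball stands beside it, on either side
- steel_ball_center (a point): Centre of the loose steel ball, 22 mm in diameter, 0.044 kg, on the canister's floor 20 to 40 mm from its middle towards the canister's +x (far) end, within 8 mm of its centre line. Pushed by the lip low along the floor it rolls ahead to the end wall, then climbs onto the lip; levelling the scoop with its lip still at the wall rolls it to the bowl's back
- scale_pan (a point): Centre of the top face of the fixed bench scale's square steel pan, 150 x 150 mm, level, 40 mm above the bench; it does not sink. x points roughly away from the robot; the white scale body with a small display reaches 115 mm from here towards -x, its top 6 mm lower than the pan

How it is judged:
On the way:
1. the steel ball is out of the canister, riding in the scoop (height (world z) of steel_ball_center above 0.095 m and x of steel_ball_center in the frame of scoop_grip between 0.04 and 0.09 m and y of steel_ball_center in the frame of scoop_grip between -0.018 and 0.018 m and z of steel_ball_center in the frame of scoop_grip between -0.112 and -0.085 m), for 0.2 s.
At the end, for the whole second after the job is handed in: The scoop stands on the scale's pan, level within 10 degrees and at rest, with the steel ball lying in its bowl and the ball within 50 mm of the pan's centre seen from above; the robot has let go (x of steel_ball_center in the frame of scoop_grip between 0.04 and 0.09 m and y of steel_ball_center in the frame of scoop_grip between -0.018 and 0.018 m and z of steel_ball_center in the frame of scoop_grip between -0.112 and -0.085 m and angle between scoop_grip's own z axis and vertical below 0.17 rad and height (world z) of scoop_grip between 0.146 and 0.166 m and horizontal distance between steel_ball_center and scale_pan below 0.05 m and linear speed of scoop below 0.02 m/s and linear speed of steel_ball below 0.03 m/s); the robot touches nothing.
It also fails if it takes over 54 s, if anything falls off the work surface, if the arm or the gripper's body presses on something with over 40 N, if the wrist force passes 120 N, or if a joint passes its speed limit or range.

## Working session

There is one attempt and no reset: what is moved stays moved. The work goes in short steps, Python scripts to look and compute and a tool call to move; the robot and the scene stay as the last step left them, time stands still between calls to the robot, and variables do not carry over. Pictures are saved under pics/ and viewed, about 8 in all and at most 12, crops included, and the job is handed in when it is done.

Besides the shell and the picture viewer there is one more tool, called after "Emit:" as name(argument=value, ...) on one line, values as JSON. servo_tool: Moves the arm, as the interface text tells. Its arguments: {"type":"object","properties":{"commands":{"type":"array"},"hand":{"type":"number"},"grip_force":{"type":"number"}},"required":["commands"]}

```bash
mkdir -p pics; cat > h.py <<'E'
import numpy as np, cv2, json
from cell import bot
from scipy.spatial.transform import Rotation as R
def cam(name, tag):
    s=bot.get_state(); c=bot.capture(name)
    cv2.imwrite(f'pics/{tag}.png', c['image'][:,:,::-1])
    if name=='wrist':
        T=np.eye(4);T[:3,:3]=R.from_rotvec(s['eef_rot']).as_matrix();T[:3,3]=s['tcp_pos']
        c['cam_to_world']=T@np.array(c['tool_from_camera'])
    d={k:np.array(c[k]).tolist() for k in('fov_y','cx','cy','k1','cam_to_world')}
    json.dump(d,open(f'pics/{tag}.json','w')); return c
def load(tag): return json.load(open(f'pics/{tag}.json'))
def prm(d):
    f=210/np.tan(np.radians(d['fov_y'])/2); K=np.array([[f,0,d['cx']],[0,f,d['cy']],[0,0,1.]])
    return K,np.array([d['k1'],0,0,0.]),np.array(d['cam_to_world'])
def ray(d,u,v):
    K,k,T=prm(d); p=cv2.undistortPoints(np.array([[[u,v]]],float),K,k)[0,0]
    return T[:3,3],T[:3,:3]@np.array([p[0],p[1],1])
def onz(d,u,v,z):
    o,r=ray(d,u,v); return o+r*(z-o[2])/r[2]
def proj(d,P):
    K,k,T=prm(d); Ti=np.linalg.inv(T); 
    return cv2.projectPoints(np.atleast_2d(P).astype(float),cv2.Rodrigues(Ti[:3,:3])[0],Ti[:3,3],K,k)[0][:,0]
E
python3 - <<'E'
from h import *
a=cam('top','top1');b=cam('scene','sc1')
print(bot.get_state())
for t in('top1','sc1'):
  d=load(t);print(d['fov_y'],d['k1'],np.round(d['cam_to_world'],3).tolist())
big=lambda t:cv2.imread(f'pics/{t}.png')
E
```

```text
{'time': 0.1, 'joint_pos': array([-1.24721031,  0.3338066 ,  0.03986726,  1.4661841 , -0.01341694,
        1.34329895, -0.05848087]), 'dq': array([ 2.44382790e-04, -2.80698574e-03, -3.97204497e-04, -2.08905702e-04,
       -3.73194913e-04,  1.16426840e-03,  2.82356431e-05]), 'joint_torque': array([ 3.71636386e-03, -6.60012674e+01,  1.37044027e+00, -4.06480086e+01,
        1.72576489e-02,  8.87194328e-03, -2.64655608e-05]), 'tcp_pos': array([0.26654137, 0.59238414, 0.23053125]), 'eef_rot': array([-6.59119776e-01, -3.07143985e+00,  2.21975677e-03]), 'ft_force': array([-0.27448383,  1.30029981,  0.04194899]), 'wrist_torque': array([-0.0144845 ,  0.00302054,  0.02237432]), 'grip_width': 0.08555684414090041}
51.743758204215325 -0.08088923221043785 [[-0.027, -0.991, 0.128, 0.479], [-1.0, 0.026, -0.006, -0.028], [0.003, -0.128, -0.992, 0.879], [0.0, 0.0, 0.0, 1.0]]
55.75429048301583 -0.061942567529233376 [[0.337, 0.665, -0.667, 1.133], [0.941, -0.252, 0.224, -0.217], [-0.019, -0.703, -0.711, 0.683], [0.0, 0.0, 0.0, 1.0]]
```

View pics/top1.png

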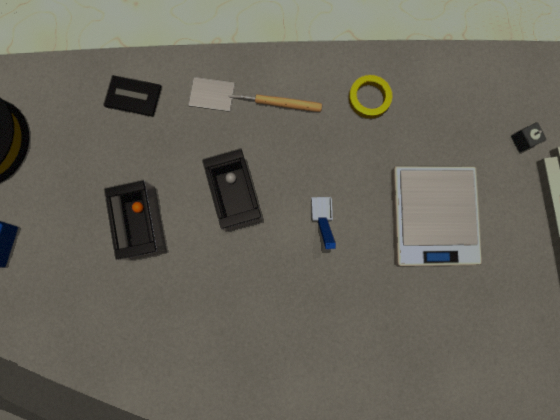

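View pics/sc1.png

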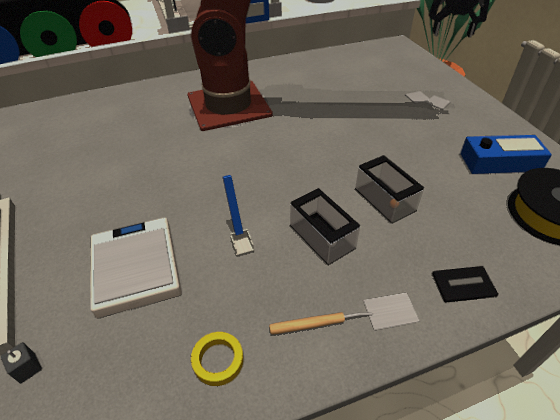

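```bash
python3 - <<'E'
from h import *
i=cv2.imread('pics/top1.png')[140:260,190:350]
i=cv2.resize(i,None,fx=5,fy=5,interpolation=cv2.INTER_CUBIC)
cv2.imwrite('pics/top1c.png',cv2.convertScaleAbs(i,alpha=1.6,beta=10))
j=cv2.imread('pics/sc1.png')[160:270,210:370]
cv2.imwrite('pics/sc1c.png',cv2.convertScaleAbs(cv2.resize(j,None,fx=5,fy=5,interpolation=cv2.INTER_CUBIC),alpha=1.4))
E
```

```text
(no output)
```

View pics/top1c.png

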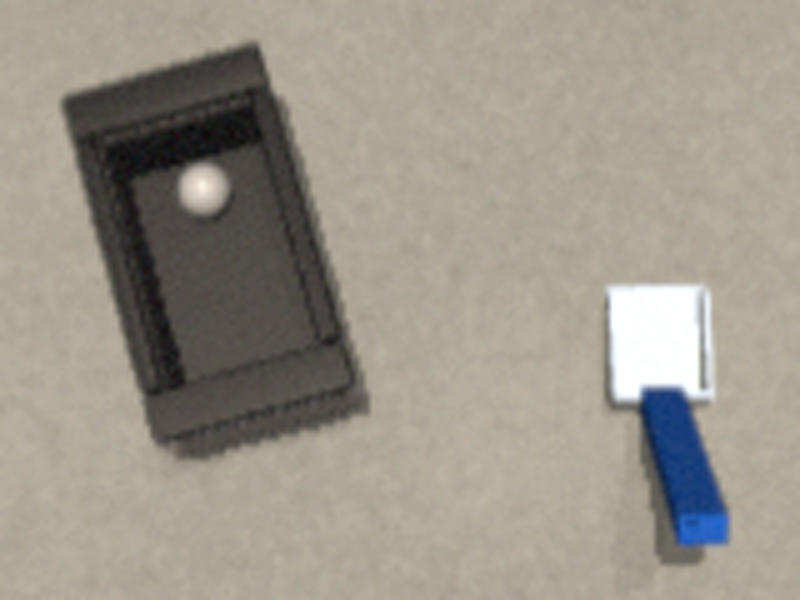

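View pics/sc1c.png

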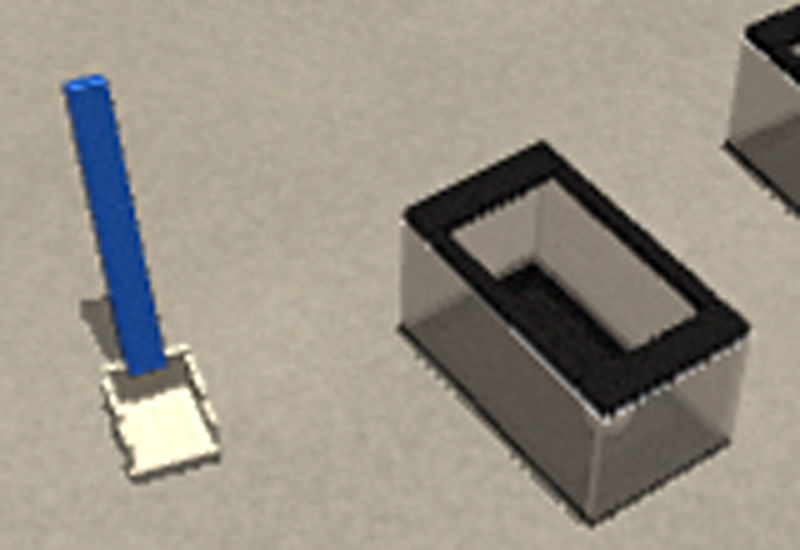

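```bash
cat > fit.py <<'E'
from h import *
from scipy.optimize import least_squares
T=load('top1');S=load('sc1')
tc=lambda L:(np.array(L,float)+.5)/5-.5+[190,140]
sc=lambda L:(np.array(L,float)+.5)/5-.5+[210,160]
def fit(obs,x0):
    def res(p):
        c,s=np.cos(p[2]),np.sin(p[2]);r=[]
        for d,m,px in obs:
            m=np.array(m)/1e3; w=np.c_[p[0]+c*m[:,0]-s*m[:,1],p[1]+s*m[:,0]+c*m[:,1],m[:,2]]
            r.append((proj(d,w)-px).ravel())
        return np.concatenate(r)
    q=least_squares(res,x0,loss='soft_l1'); print(np.round(q.x,4),'res',np.round(res(q.x),1)); return q.x
J=[[69,39,78],[69,-39,78],[-69,-39,78],[-69,39,78]]
jo=[(T,J,tc([[62,98],[258,42],[352,385],[158,442]])),(S,J,sc([[748,328],[605,415],[405,213],[543,142]]))]
jar=fit(jo,[.5,.1,.2]); fit(jo[:1],[.5,.1,.2]); fit(jo[1:],[.5,.1,.2])
H=[[-6,9,143.5-3],[-6,-9,143.5-3],[-16.8,-9,138],[-16.8,9,138]]
H=[[-6,9,143],[-6,-9,143],[-16.8,-9,138],[-16.8,9,138]]
L=[[93,20,7],[93,-20,7]]
so=[(T,H+L+[[45,-20,26],[45,20,26]],tc([[680,517],[727,512],[727,542],[680,545],[607,286],[710,287],[713,403],[613,405]])),
 (S,L+H[:2],sc([[218,457],[133,478],[105,80],[65,90]]))]
sp=fit(so,[.4,0,0]); fit(so[:1],[.4,0,0]); fit(so[1:],[.4,0,0])
P=[[75,75,40],[75,-75,40],[-75,-75,40],[-75,75,40]]
pan=fit([(T,P,np.array([[401,170],[477,169],[478,244],[403,246]],float))],[.5,-.25,0])
b=onz(T,*tc([204,188]),.015); print('ball',b); c,s=np.cos(jar[2]),np.sin(jar[2])
print('in jar',np.array([[c,s],[-s,c]])@(b[:2]-jar[:2]))
E
python3 fit.py
```

```text
[0.6202 0.0556 0.2523] res [-0.6 -1.  -0.2 -0.9  0.6 -0.1 -1.1  0.   0.4 -0.1 -0.7 -0.4 -1.4 -0.5
 -0.6 -0.5]
[0.6193 0.0548 0.2564] res [-0.3 -0.4  0.  -0.5  1.1  0.3 -0.5  0.6]
[0.6216 0.0563 0.2509] res [ 1.   0.3 -0.1 -0.  -0.8 -0.2  0.  -0.2]
[ 0.5149 -0.1189 -0.013 ] res [-0.8 -0.4  0.4  0.4  0.2  0.9 -0.9  0.4 -0.1  0.1 -1.1 -0.4  0.1 -1.
 -0.  -1.2 -0.2 -0.6 -1.1  0.2 -0.3  0.  -0.7  0. ]
[ 0.5147 -0.1193 -0.0163] res [-0.5 -0.3  0.6  0.5  0.4  1.  -0.7  0.5  0.2  0.1 -0.8 -0.3  0.4 -0.9
  0.2 -1.1]
[ 0.5155 -0.1179 -0.0124] res [ 0.4 -0.5 -0.5  0.3  0.3  0.1 -0.2  0.1]
[ 0.5769 -0.3521 -0.0242] res [-0.2 -0.5 -3.   0.8  0.5  0.5  0.8 -0.8]
ball [0.6516528  0.06239107 0.015     ]
in jar [ 0.03213514 -0.0012273 ]
```

Emit:
servo_tool(commands=[[0.012,-0.036,0,0.02],[0.025,-0.071,0,0.04],[0.037,-0.107,0,0.06],[0.05,-0.142,0,0.08],[0.062,-0.178,0,0.1],[0.074,-0.213,0,0.12],[0.087,-0.249,0,0.14],[0.099,-0.284,0,0.16],[0.112,-0.32,0,0.18],[0.124,-0.355,0,0.205]], hand=0, grip_force=40)

```text
time: 0.93
tcp_pos: [0.3909, 0.2357, 0.2311]
eef_rot: [-0.34, -3.123, -0.0]
ft_force: [0.4, -0.2, -0.8]
grip_width: 0.0853
```

Emit:
servo_tool(commands=[[0.012,-0.036,0,0.02],[0.025,-0.071,0,0.04],[0.037,-0.107,0,0.06],[0.05,-0.142,0,0.08],[0.062,-0.178,0,0.1],[0.074,-0.213,0,0.12],[0.087,-0.249,0,0.14],[0.099,-0.284,0,0.16],[0.124,-0.355,0,0.205],[0.124,-0.355,0,0.205]])

```text
time: 1.77
tcp_pos: [0.5148, -0.1202, 0.2315]
eef_rot: [0.017, 3.141, -0.001]
ft_force: [0.2, 0.6, -0.4]
grip_width: 0.0855
```

```bash
python3 - <<'E'
from h import *
cam('wrist','w1'); s=bot.get_state(); d=load('w1')
M=R.from_rotvec(s['eef_rot']).as_matrix();print(s['tcp_pos'],np.arctan2(M[1,1],M[0,1]),M[2,2],s['joint_pos'].round(2),s['time'])
print(np.round(d['cam_to_world'],3))
print(proj(d,[[.509,-.11,.143],[.509,-.128,.143]]))
E
```

```text
[ 0.51563389 -0.1262464   0.23166338] 1.5525601335377344 -0.9999920245002881 [-0.54  0.09  0.75  1.79 -0.06  1.29  1.77] 1.8167
[[ 0.011  0.955  0.298  0.438]
 [ 1.    -0.01  -0.003 -0.119]
 [ 0.     0.298 -0.955  0.375]
 [ 0.     0.     0.     1.   ]]
[[295.46284272 205.86867394]
 [270.91292832 206.11761639]]
```

View pics/w1.png

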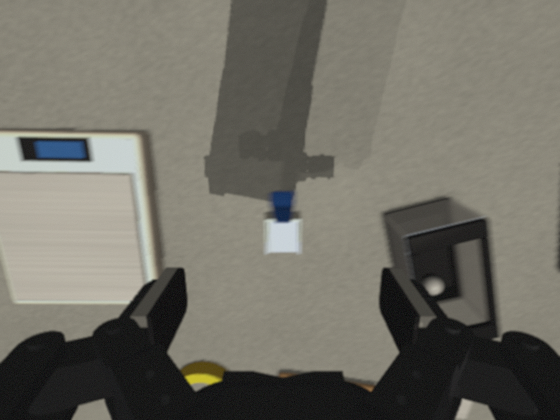

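Emit:
servo_tool(commands=[[0,0,-0.02,0],[0,0,-0.05,0],[0,0,-0.08,0.004],[0,0,-0.11,0.004],[0,0,-0.134,0.004],[0,0,-0.134,0.004],[0,0,-0.134,0.004]])

```text
time: 2.4
tcp_pos: [0.5138, -0.1173, 0.0968]
eef_rot: [-0.015, -3.139, 0.001]
ft_force: [0.3, 0.5, 0.2]
grip_width: 0.0853
```

Emit:
servo_tool(commands=[[0,0,0,0],[0,0,0,0],[0,0,0,0],[0,0,0,0],[0,0,0,0],[0,0,0,0],[0,0,0,0],[0,0,0,0]], hand=255, grip_force=20)

```text
time: 3.07
tcp_pos: [0.515, -0.1172, 0.0978]
eef_rot: [0.014, 3.141, 0.0]
ft_force: [-1.7, 0.7, 6.3]
grip_width: 0.0177
```

Emit:
servo_tool(commands=[[0,0,0.02,0],[0,0,0.04,0],[0,0,0.06,0],[0,0,0.08,0],[0,0,0.1,0],[0,0,0.1,0],[0,0,0.1,0]])

```text
time: 3.65
tcp_pos: [0.5151, -0.1172, 0.1977]
eef_rot: [0.014, 3.14, 0.001]
ft_force: [0.1, 0.3, -1.7]
grip_width: 0.0178
```

```bash
python3 - <<'E'
from h import *
cam('wrist','w2'); cam('scene','sc2');s=bot.get_state()
print(s['tcp_pos'],s['eef_rot'],s['grip_width'],s['ft_force'],s['time'])
a=cv2.imread('pics/w2.png');b=cv2.imread('pics/sc2.png')[90:300,150:430]
cv2.imwrite('pics/m2.png',np.hstack([cv2.resize(a,(400,300)),cv2.resize(b,(400,300),interpolation=cv2.INTER_CUBIC)]))
E
```

```text
[ 0.51406604 -0.11705632  0.19622458] [-1.37310062e-02 -3.14005729e+00 -1.34469570e-04] 0.01768408721836471 [ 0.0121938   0.33377559 -0.90341852] 3.75
```

View pics/m2.png

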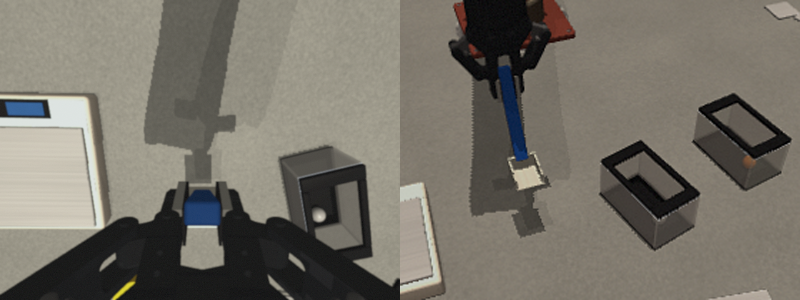

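```bash
cat >> h.py <<'E'
def scoop(g,yaw,tilt,pts):
    "world points of scoop-frame pts (mm); g grip point; tilt lip-down deg"
    return np.array(g)+(R.from_euler('z',yaw)*R.from_euler('y',tilt,degrees=True)).apply(np.array(pts,float)/1e3)
LIP=[[93,20,-109],[93,-20,-109]]; BK=[[45,20,-90],[45,-20,-90]]; TOP=[[-6,9,27],[-6,-9,27]]
E
python3 - <<'E'
from h import *
d=load('sc2')
for t in(0,10,20,25):
  p=proj(d,scoop([.5145,-.117,.2155],-.013,t,LIP+BK)); print(t,np.round((p-[150,90])/.7+[400,0]).tolist())
E
```

```text
0 [[544.0, 184.0], [516.0, 191.0], [534.0, 152.0], [506.0, 158.0]]
10 [[541.0, 181.0], [513.0, 188.0], [531.0, 147.0], [504.0, 154.0]]
20 [[537.0, 175.0], [510.0, 182.0], [528.0, 142.0], [502.0, 148.0]]
25 [[535.0, 172.0], [509.0, 179.0], [527.0, 138.0], [500.0, 144.0]]
```

Emit:
servo_tool(commands=[[-0.01,0.02,0,0.04],[-0.02,0.045,0,0.09],[-0.03,0.07,0,0.14],[-0.04,0.095,0,0.19],[-0.05,0.12,0,0.24],[-0.059,0.13,-0.01,0.262],[-0.059,0.13,-0.03,0.262],[-0.059,0.13,-0.048,0.262],[-0.059,0.13,-0.048,0.262],[-0.059,0.13,-0.048,0.262]])

```text
time: 4.58
tcp_pos: [0.4545, 0.0123, 0.1481]
eef_rot: [0.396, -3.113, 0.002]
ft_force: [-0.4, 0.2, -1.6]
grip_width: 0.0175
```

```bash
cat >> h.py <<'E'
JX,JY,JYAW=.6202,.0556,.2523
def st():
    s=bot.get_state();M=R.from_rotvec(s['eef_rot']).as_matrix();yaw=np.arctan2(-M[0,1],M[1,1])
    g=s['tcp_pos']+[0,0,.019];c,n=np.cos(JYAW),np.sin(JYAW)
    print('t',round(s['time'],2),'tcp',s['tcp_pos'].round(4),'yaw',round(yaw,4),'grip in jar',(np.array([[c,n],[-n,c]])@(g[:2]-[JX,JY])).round(4),'w',round(s['grip_width'],4),'F',s['ft_force'].round(1),'q',s['joint_pos'].round(2)); return s,yaw
E
python3 -c "
from h import *
st()"
```

```text
t 4.58 tcp [0.4545 0.0123 0.1481] yaw 0.2528 grip in jar [-0.1713 -0.0005] w 0.0175 F [-0.4  0.2 -1.6] q [-0.71 -0.02  0.59  2.05  0.02  1.12  1.69]
```

Emit:
servo_tool(commands=[[0.005,0.0013,0,0],[0.01,0.0026,0.001,0],[0.015,0.0039,0.004,0],[0.02,0.0052,0.0077,0],[0.025,0.0065,0.011,0],[0.03,0.0077,0.0145,0],[0.035,0.009,0.0175,0],[0.041,0.0106,0.0203,0],[0.047,0.0121,0.023,0],[0.052,0.0135,0.0252,0]])

```text
time: 5.42
tcp_pos: [0.5084, 0.0264, 0.1749]
eef_rot: [-0.397, 3.116, -0.0]
ft_force: [-2.3, -0.4, -1.5]
grip_width: 0.0179
```

Emit:
servo_tool(commands=[[0.006,0.0015,0.002,0],[0.012,0.0031,0.004,0],[0.012,0.0031,0.004,0],[0.012,0.0031,0.004,0]])

```text
time: 5.75
tcp_pos: [0.5204, 0.0295, 0.1786]
eef_rot: [-0.397, 3.116, -0.001]
ft_force: [0.5, 0.3, -1.3]
grip_width: 0.0178
```

```bash
python3 - <<'E'
from h import *
s,y=st(); cam('scene','sc3')
d=load('sc3')
i=cv2.imread('pics/sc3.png');g=s['tcp_pos']+[0,0,.019]
o=np.array([200,80]);i=cv2.resize(i[80:230,200:400],None,fx=4,fy=4,interpolation=cv2.INTER_CUBIC)
for t,c in((15,(0,255,0)),(25,(0,0,255)),(30,(255,0,255))):
  for p in proj(d,scoop(g,y,t,LIP+BK+TOP)): cv2.circle(i,tuple(int(v) for v in (p-o)*4+2),3,c,-1)
cv2.imwrite('pics/sc3c.png',i)
E
```

```text
t 5.75 tcp [0.5204 0.0295 0.1786] yaw 0.2532 grip in jar [-0.1032 -0.0004] w 0.0178 F [ 0.5  0.3 -1.3] q [-0.7   0.11  0.6   1.87 -0.07  1.18  1.75]
```

View pics/sc3c.png

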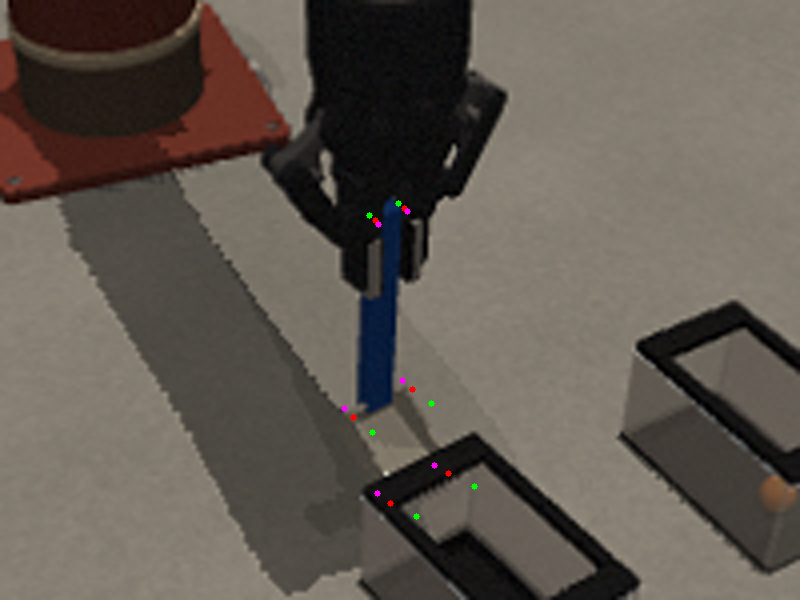

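Emit:
servo_tool(commands=[[-0.004,-0.001,0.01,0],[-0.004,-0.001,0.025,0],[-0.004,-0.001,0.037,0],[0.01,0.0026,0.037,0],[0.03,0.0078,0.037,0],[0.05,0.013,0.037,0],[0.065,0.0168,0.037,0],[0.0726,0.0188,0.037,0],[0.0726,0.0188,0.037,0],[0.0726,0.0188,0.037,0]])

```text
time: 6.63
tcp_pos: [0.5919, 0.0478, 0.2157]
eef_rot: [0.396, -3.116, 0.001]
ft_force: [0.2, 0.4, -1.8]
grip_width: 0.0177
```

Emit:
servo_tool(commands=[[0,0,-0.015,0],[0,0,-0.03,0],[0,0,-0.045,0],[0,0,-0.06,0],[0,0,-0.07,0],[0,0,-0.08,0],[0,0,-0.08,0],[0,0,-0.08,0]])

```text
time: 7.3
tcp_pos: [0.592, 0.048, 0.1357]
eef_rot: [0.396, -3.116, 0.0]
ft_force: [0.1, -0.7, -1.6]
grip_width: 0.0178
```

```bash
python3 - <<'E'
from h import *
s,y=st(); cam('scene','sc4'); cam('wrist','w4')
d=load('sc4')
i=cv2.imread('pics/sc4.png');g=s['tcp_pos']+[0,0,.019]
o=np.array([270,130]);i=cv2.resize(i[130:280,270:370],None,fx=4,fy=4,interpolation=cv2.INTER_CUBIC)
for t,c in((20,(0,255,0)),(27,(0,0,255))):
  for p in proj(d,scoop(g,y,t,LIP+BK)): cv2.circle(i,tuple(int(v) for v in (p-o)*4+2),2,c,-1)
w=cv2.resize(cv2.imread('pics/w4.png')[70:420,140:410],(400,520))
w=np.vstack([w,np.zeros((80,400,3),np.uint8)])
cv2.imwrite('pics/m4.png',cv2.convertScaleAbs(np.hstack([i,w]),alpha=1.5))
E
```

```text
t 7.3 tcp [0.592  0.048  0.1357] yaw 0.253 grip in jar [-0.0292 -0.0003] w 0.0178 F [ 0.1 -0.7 -1.6] q [-0.65  0.32  0.59  1.75 -0.2   1.13  1.83]
```

View pics/m4.png

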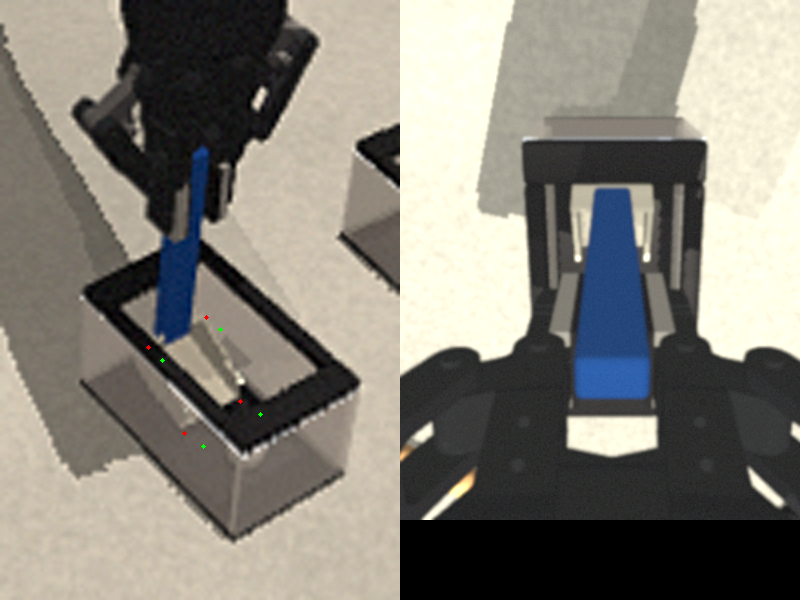

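Emit:
servo_tool(commands=[[0,0,-0.004,0],[0,0,-0.007,0],[0,0,-0.009,0],[0,0,-0.01,0],[0,0,-0.01,0]])

```text
time: 7.82
tcp_pos: [0.5924, 0.0481, 0.1255]
eef_rot: [-0.397, 3.116, -0.0]
ft_force: [0.2, -0.3, -1.5]
grip_width: 0.0175
```

Emit:
servo_tool(commands=[[0,0,-0.001,0],[0,0,-0.001,0],[0,0,-0.001,0]])

```text
time: 8.07
tcp_pos: [0.5929, 0.0481, 0.1252]
eef_rot: [-0.396, 3.115, 0.0]
ft_force: [-1.4, 1.0, 5.4]
grip_width: 0.0177
```

Emit:
servo_tool(commands=[[0,0,-0.001,0],[0,0,-0.001,0],[0,0,-0.001,0]])

```text
time: 8.32
tcp_pos: [0.5931, 0.0481, 0.1251]
eef_rot: [-0.396, 3.115, 0.001]
ft_force: [-3.5, -1.2, 12.3]
grip_width: 0.0179
```

Emit:
servo_tool(commands=[[0.004,0.001,0.001,0],[0.008,0.002,0.001,0],[0.012,0.003,0.001,0],[0.0155,0.004,0.001,0],[0.0194,0.005,0.001,0],[0.0232,0.006,0.001,0],[0.0271,0.007,0.001,0],[0.031,0.008,0.001,0],[0.0349,0.009,0.001,0],[0.0387,0.01,0.001,0]])

```text
time: 9.15
tcp_pos: [0.6317, 0.0581, 0.1252]
eef_rot: [-0.396, 3.116, -0.0]
ft_force: [-3.9, -0.7, 11.5]
grip_width: 0.0178
```

Emit:
servo_tool(commands=[[0.003,0.0008,0,0],[0.006,0.0015,0,0],[0.009,0.0023,0,0],[0.012,0.003,0,0],[0.012,0.003,0,0]])

```text
time: 9.57
tcp_pos: [0.644, 0.0612, 0.1252]
eef_rot: [-0.397, 3.115, -0.0]
ft_force: [-1.7, -0.6, 7.1]
grip_width: 0.0177
```

```bash
python3 -c "
from h import *
st()
cam('scene','sc5');cam('top','top5')
i=cv2.imread('pics/sc5.png')[150:270,280:380]
j=cv2.imread('pics/top5.png')[140:240,195:275]
cv2.imwrite('pics/m5.png',cv2.convertScaleAbs(np.hstack([cv2.resize(i,(400,480),interpolation=2),cv2.resize(j,(384,480),interpolation=2)]),alpha=1.6))
"
```

```text
t 9.57 tcp [0.644  0.0612 0.1252] yaw 0.2533 grip in jar [ 0.0244 -0.0005] w 0.0177 F [-1.7 -0.6  7.1] q [-0.6   0.44  0.57  1.62 -0.26  1.15  1.86]
```

View pics/m5.png

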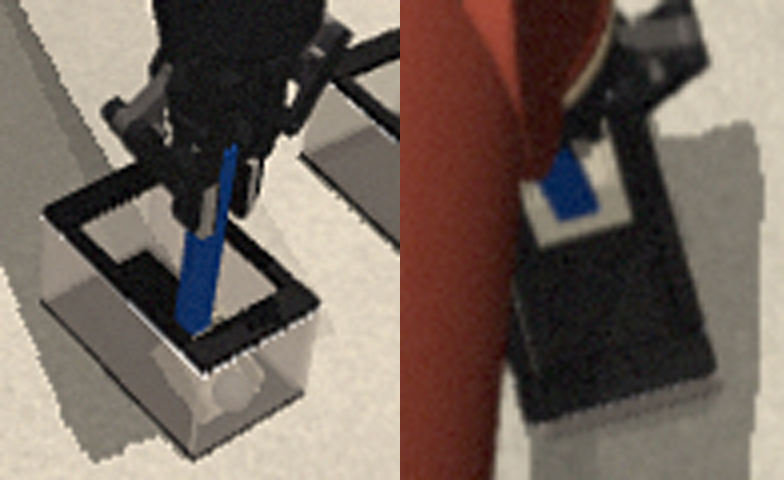

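Emit:
servo_tool(commands=[[0.001,0.0003,0,0],[0.002,0.0005,0,0],[0.002,0.0005,0,0],[0.002,0.0005,0,0]])

```text
time: 10.0
tcp_pos: [0.6455, 0.0615, 0.1252]
eef_rot: [-0.396, 3.116, -0.0]
ft_force: [-2.8, -0.8, 8.5]
grip_width: 0.0174
```

Emit:
servo_tool(commands=[[0.001,0.0003,0,0],[0.002,0.0005,0,0],[0.002,0.0005,0,0],[0.002,0.0005,0,0]])

```text
time: 10.33
tcp_pos: [0.6476, 0.062, 0.1252]
eef_rot: [-0.396, 3.116, -0.0]
ft_force: [-1.0, -0.1, 9.0]
grip_width: 0.0179
```

Emit:
servo_tool(commands=[[0.001,0.0003,0,0],[0.002,0.0005,0,0],[0.002,0.0005,0,0],[0.002,0.0005,0,0]])

```text
time: 10.67
tcp_pos: [0.6495, 0.0626, 0.1252]
eef_rot: [-0.397, 3.116, -0.0]
ft_force: [-2.7, -0.1, 8.1]
grip_width: 0.0176
```

Emit:
servo_tool(commands=[[0.001,0.0003,0,0],[0.002,0.0005,0,0],[0.002,0.0005,0,0],[0.002,0.0005,0,0]])

```text
time: 11.0
tcp_pos: [0.6513, 0.063, 0.1253]
eef_rot: [-0.397, 3.116, -0.0]
ft_force: [-3.5, -1.1, 10.2]
grip_width: 0.0174
```

Emit:
servo_tool(commands=[[0.001,0.0003,0,0],[0.002,0.0005,0,0],[0.002,0.0005,0,0],[0.002,0.0005,0,0]])

```text
time: 11.33
tcp_pos: [0.6532, 0.0634, 0.1255]
eef_rot: [-0.396, 3.116, 0.0]
ft_force: [-4.6, -2.1, 11.4]
grip_width: 0.0176
```

Emit:
servo_tool(commands=[[-0.001,-0.0003,-0.0015,0],[-0.0035,-0.0009,-0.0025,0],[-0.006,-0.0015,-0.0033,0],[-0.0087,-0.0023,-0.0039,0],[-0.0087,-0.0023,-0.0039,0]])

```text
time: 11.75
tcp_pos: [0.6458, 0.0614, 0.123]
eef_rot: [-0.396, 3.112, 0.001]
ft_force: [-1.9, -1.4, 17.0]
grip_width: 0.0174
```

```bash
python3 -c "
from h import *
st()"
```

```text
t 11.75 tcp [0.6458 0.0614 0.123 ] yaw 0.253 grip in jar [ 0.0263 -0.0008] w 0.0174 F [-1.9 -1.4 17. ] q [-0.6   0.45  0.57  1.62 -0.26  1.14  1.86]
```

Emit:
servo_tool(commands=[[-0.0025,-0.0007,-0.001,0],[-0.006,-0.0015,-0.002,0],[-0.009,-0.0023,-0.003,0],[-0.0116,-0.003,-0.0038,0],[-0.0145,-0.0038,-0.0047,0],[-0.0175,-0.0045,-0.0056,0],[-0.0203,-0.0053,-0.0064,0],[-0.0203,-0.0053,-0.0064,0]])

```text
time: 12.42
tcp_pos: [0.6245, 0.056, 0.1147]
eef_rot: [-0.396, 3.115, 0.0]
ft_force: [-0.1, -0.1, 4.9]
grip_width: 0.0173
```

```bash
python3 - <<'E'
from h import *
s,y=st(); cam('scene','sc6')
d=load('sc6')
i=cv2.imread('pics/sc6.png');g=s['tcp_pos']+[0,0,.019]
o=np.array([280,130]);i=cv2.resize(i[130:270,280:380],None,fx=4,fy=4,interpolation=cv2.INTER_CUBIC)
i=cv2.convertScaleAbs(i,alpha=1.6);r=i.copy()
for t,c in((15,(0,255,0)),(25,(0,0,255))):
  for p in proj(d,scoop(g,y,t,LIP+BK+TOP)): cv2.circle(i,tuple(int(v) for v in (p-o)*4+2),2,c,-1)
cv2.imwrite('pics/m6.png',np.hstack([i,r]))
E
```

```text
t 12.42 tcp [0.6245 0.056  0.1147] yaw 0.2531 grip in jar [ 0.0043 -0.0006] w 0.0173 F [-0.1 -0.1  4.9] q [-0.61  0.41  0.58  1.69 -0.25  1.11  1.86]
```

View pics/m6.png

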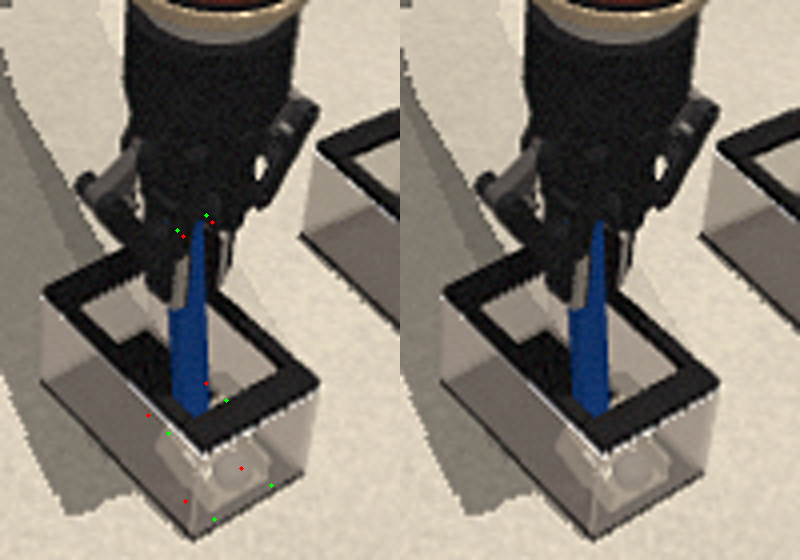

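Emit:
servo_tool(commands=[[-0.004,-0.001,-0.0013,0],[-0.008,-0.002,-0.0026,0],[-0.0116,-0.003,-0.0039,0],[-0.015,-0.0039,-0.0056,0],[-0.018,-0.0047,-0.0073,0],[-0.0213,-0.0055,-0.009,0],[-0.0242,-0.0063,-0.011,0],[-0.027,-0.007,-0.013,0],[-0.03,-0.0078,-0.0149,0],[-0.03,-0.0078,-0.0149,0]])

```text
time: 13.3
tcp_pos: [0.5935, 0.048, 0.0995]
eef_rot: [0.396, -3.116, -0.0]
ft_force: [-1.2, 0.7, 6.9]
grip_width: 0.0175
```

```bash
python3 -c "
from h import *
st()"
```

```text
t 13.3 tcp [0.5935 0.048  0.0995] yaw 0.2529 grip in jar [-0.0278 -0.0007] w 0.0175 F [-1.2  0.7  6.9] q [-0.63  0.37  0.58  1.78 -0.23  1.06  1.86]
```

Emit:
servo_tool(commands=[[0,0,-0.001,0],[0,0,-0.001,0],[0,0,-0.001,0]])

```text
time: 13.55
tcp_pos: [0.5942, 0.0481, 0.0991]
eef_rot: [-0.396, 3.116, 0.0]
ft_force: [-4.2, -0.8, 12.9]
grip_width: 0.0174
```

Emit:
servo_tool(commands=[[0,0,-0.001,0],[0,0,-0.001,0],[0,0,-0.001,0]])

```text
time: 13.8
tcp_pos: [0.5946, 0.0481, 0.0987]
eef_rot: [-0.396, 3.115, 0.001]
ft_force: [-4.7, -0.7, 15.7]
grip_width: 0.0179
```

```bash
python3 - <<'E'
from h import *
s,y=st(); cam('scene','sc7');cam('wrist','w7')
d=load('sc7')
i=cv2.imread('pics/sc7.png');g=s['tcp_pos']+[0,0,.0205]
o=np.array([280,130]);i=cv2.resize(i[130:270,280:380],None,fx=4,fy=4,interpolation=cv2.INTER_CUBIC)
i=cv2.convertScaleAbs(i,alpha=1.6)
for t,c in((0,(0,255,0)),(10,(0,0,255))):
  for p in proj(d,scoop(g,y,t,LIP+BK+TOP)): cv2.circle(i,tuple(int(v) for v in (p-o)*4+2),2,c,-1)
w=cv2.resize(cv2.imread('pics/w7.png')[70:420,140:410],(400,560))
cv2.imwrite('pics/m7.png',np.hstack([i,cv2.convertScaleAbs(w,alpha=1.4)]))
E
```

```text
t 13.8 tcp [0.5946 0.0481 0.0987] yaw 0.2529 grip in jar [-0.0267 -0.0009] w 0.0179 F [-4.7 -0.7 15.7] q [-0.63  0.37  0.58  1.78 -0.23  1.06  1.86]
```

View pics/m7.png

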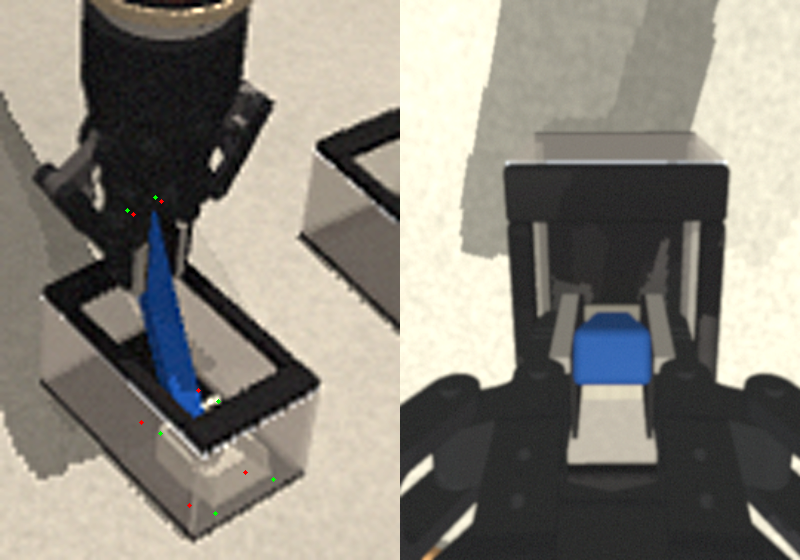

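Emit:
servo_tool(commands=[[0,0,0,0],[0,0,0,0],[0,0,0,0],[0,0,0.001,0],[0,0,0.002,0],[0,0,0.003,0],[0,0,0.004,0],[0,0,0.005,0]], grip_force=110)

```text
time: 14.57
tcp_pos: [0.5933, 0.0482, 0.1016]
eef_rot: [0.396, -3.115, 0.0]
ft_force: [1.2, 0.1, -1.8]
grip_width: 0.0163
```

Emit:
servo_tool(commands=[[-0.001,-0.0003,0,0],[-0.003,-0.0008,0,0],[-0.005,-0.0013,0,0],[-0.0075,-0.002,0,0],[-0.01,-0.0026,0,0],[-0.0125,-0.0032,0,0],[-0.015,-0.0039,0,0],[-0.0175,-0.0045,0,0],[-0.019,-0.005,0,0],[-0.0195,-0.005,0,0]])

```text
time: 15.4
tcp_pos: [0.5742, 0.0431, 0.1024]
eef_rot: [-0.396, 3.116, 0.0]
ft_force: [0.3, -0.3, -2.4]
grip_width: 0.0163
```

```bash
python3 - <<'E'
from h import *
s,y=st(); cam('scene','sc8');cam('top','top8')
i=cv2.imread('pics/sc8.png')[130:270,280:380]
i=cv2.convertScaleAbs(cv2.resize(i,None,fx=4,fy=4,interpolation=cv2.INTER_CUBIC),alpha=1.6)
j=cv2.resize(cv2.imread('pics/top8.png')[140:240,195:275],(400,560),interpolation=2)
cv2.imwrite('pics/m8.png',np.hstack([i,cv2.convertScaleAbs(j,alpha=1.6)]))
E
```

```text
t 15.4 tcp [0.5742 0.0431 0.1024] yaw 0.253 grip in jar [-0.0476 -0.0006] w 0.0163 F [ 0.3 -0.3 -2.4] q [-0.65  0.32  0.59  1.83 -0.2   1.06  1.84]
```

View pics/m8.png

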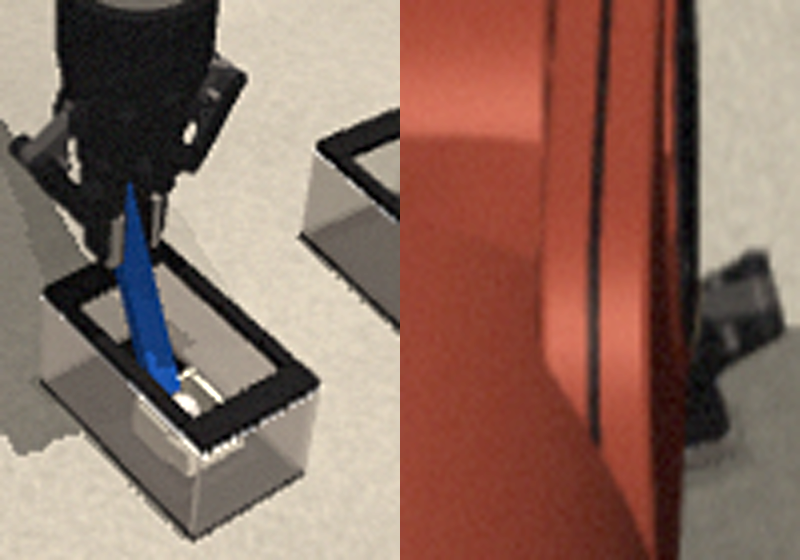

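Emit:
servo_tool(commands=[[0,0,0.003,0],[0,0,0.009,0],[0,0,0.017,0],[0,0,0.027,0],[0,0,0.037,0],[0,0,0.047,0],[0,0,0.057,0],[0,0,0.067,0],[0,0,0.077,0],[0,0,0.087,0]])

```text
time: 16.33
tcp_pos: [0.5745, 0.0432, 0.1904]
eef_rot: [-0.397, 3.116, 0.0]
ft_force: [-0.2, -0.0, -2.2]
grip_width: 0.0163
```

Emit:
servo_tool(commands=[[0,0,0.008,0],[0,0,0.014,0],[0,0,0.018,0],[0,0,0.02,0],[0,0,0.02,0],[0,0,0.02,0]])

```text
time: 16.83
tcp_pos: [0.5743, 0.0433, 0.2089]
eef_rot: [0.397, -3.116, 0.0]
ft_force: [0.6, -0.5, -2.4]
grip_width: 0.0165
```

```bash
cat > fs.py <<'E'
# scene picture: find blue handle/bright ball-bowl; fit tilt of the scoop from the blue mask outline
from h import *
import sys
s,y=st(); tag=sys.argv[1]; cam('scene',tag); d=load(tag)
im=cv2.imread(f'pics/{tag}.png').astype(int); B,G,Rr=im[...,0],im[...,1],im[...,2]
m=((B-Rr>50)&(B-G>30)).astype(np.uint8)
g=s['tcp_pos']+[0,0,.019]
p=proj(d,g)[0]; n,l,stt,_=cv2.connectedComponentsWithStats(m)
k=max(range(1,n),key=lambda k:stt[k,4] if abs(stt[k,0]+stt[k,2]/2-p[0])<40 and abs(stt[k,1]+stt[k,3]/2-p[1])<60 else 0)
v,u=np.nonzero(l==k); lo=v>v.max()-6
print('blue box',stt[k],'bottom mid',u[lo].mean(),v.max())
for t in(-5,0,5,10):
  a,b=proj(d,scoop(g,y,t,[[45+3,0,-97],[0,0,0]])); print(t,'handle foot',a.round(1),'grip',b.round(1),'lip',proj(d,scoop(g,y,t,LIP)).round(1).tolist())
E
python3 fs.py sc9
```

```text
t 16.83 tcp [0.5743 0.0433 0.2089] yaw 0.2533 grip in jar [-0.0475 -0.0005] w 0.0165 F [ 0.6 -0.5 -2.4] q [-0.68  0.22  0.62  1.71 -0.13  1.26  1.79]
blue box [313 135  16  60 365] bottom mid 323.8181818181818 194
-5 handle foot [327.8 195.8] grip [312.4 144.1] lip [[350.4, 207.9], [334.6, 216.6]]
0 handle foot [325.  195.1] grip [312.4 144.1] lip [[346.8, 208.2], [331.2, 216.8]]
5 handle foot [322.2 194. ] grip [312.4 144.1] lip [[343.2, 208.0], [327.7, 216.4]]
10 handle foot [319.4 192.6] grip [312.4 144.1] lip [[339.5, 207.4], [324.1, 215.6]]
```

Emit:
servo_tool(commands=[[-0.0006,-0.004,0,-0.003],[-0.0017,-0.012,0,-0.008],[-0.0034,-0.024,0,-0.017],[-0.0057,-0.04,0,-0.028],[-0.0082,-0.058,0,-0.04],[-0.0108,-0.076,0,-0.053],[-0.0134,-0.094,0,-0.065],[-0.0159,-0.112,0,-0.078],[-0.0185,-0.13,0,-0.09],[-0.021,-0.148,0,-0.103]])

```text
time: 17.72
tcp_pos: [0.5531, -0.1069, 0.2094]
eef_rot: [-0.233, 3.133, 0.0]
ft_force: [1.1, 0.7, -2.2]
grip_width: 0.0162
```

Emit:
servo_tool(commands=[[-0.0026,-0.018,0,-0.0125],[-0.0051,-0.036,0,-0.025],[-0.0077,-0.054,0,-0.0375],[-0.0102,-0.072,0,-0.05],[-0.0128,-0.09,0,-0.0625],[-0.0154,-0.108,0,-0.075],[-0.0179,-0.126,0,-0.0875],[-0.0204,-0.144,0,-0.1],[-0.023,-0.162,0,-0.1125],[-0.0256,-0.18,0,-0.125]])

```text
time: 18.55
tcp_pos: [0.5274, -0.2865, 0.2093]
eef_rot: [0.038, -3.141, 0.0]
ft_force: [0.2, -0.4, -1.5]
grip_width: 0.0165
```

Emit:
servo_tool(commands=[[-0.0023,-0.016,0,-0.011],[-0.0043,-0.03,0,-0.021],[-0.006,-0.042,0,-0.029],[-0.0074,-0.052,0,-0.036],[-0.0085,-0.06,0,-0.041],[-0.0092,-0.065,0,-0.044],[-0.0094,-0.066,0,-0.045],[-0.0094,-0.066,0,-0.045],[-0.0094,-0.066,0,-0.045]])

```text
time: 19.3
tcp_pos: [0.5188, -0.3501, 0.2092]
eef_rot: [0.03, 3.141, 0.001]
ft_force: [0.4, -0.0, -1.8]
grip_width: 0.0161
```

```bash
python3 fs.py sc10; python3 - <<'E'
from h import *
from scipy.optimize import least_squares
cam('top','top10');cam('wrist','w10');s,y=st()
# ball/pan checks: pan corners refined from top1 by white/steel body outline
i=cv2.imread('pics/top1.png');hsv=cv2.cvtColor(i,cv2.COLOR_BGR2HSV)
d=load('top1')
m=((i.min(2)>150)).astype(np.uint8);m[:, :385]=0;m[:,495:]=0;m[:155]=0;m[280:]=0
m=cv2.morphologyEx(m,cv2.MORPH_CLOSE,np.ones((9,9)))
c=max(cv2.findContours(m,0,1)[0],key=cv2.contourArea);r=cv2.minAreaRect(c);print('white body rect',r)
P=cv2.boxPoints(r);print([onz(d,*p,.034)[:2].round(4).tolist() for p in P])
E
```

```text
t 19.3 tcp [ 0.5188 -0.3501  0.2092] yaw -0.0189 grip in jar [-0.1995 -0.3676] w 0.0161 F [ 0.4 -0.  -1.8] q [-0.12  0.38  0.83  1.59 -0.29  1.3   2.31]
blue box [ 90 159  30  69 594] bottom mid 114.34 227
-5 handle foot [114.8 231.2] grip [ 97.8 174.9] lip [[128.5, 249.4], [106.0, 255.2]]
0 handle foot [115.4 229.6] grip [ 97.8 174.9] lip [[129.5, 248.6], [107.4, 254.3]]
5 handle foot [115.8 227.7] grip [ 97.8 174.9] lip [[130.3, 247.3], [108.6, 252.8]]
10 handle foot [116.1 225.5] grip [ 97.8 174.9] lip [[130.9, 245.5], [109.6, 250.9]]
t 19.45 tcp [ 0.5189 -0.35    0.2093] yaw -0.0187 grip in jar [-0.1994 -0.3675] w 0.0164 F [ 0.2  0.5 -1. ] q [-0.12  0.38  0.83  1.59 -0.29  1.3   2.31]
white body rect ((437.959716796875, 214.8923797607422), (96.6997299194336, 79.40206909179688), 87.91743469238281)
[[0.6582, -0.2721], [0.6608, -0.4366], [0.4662, -0.4273], [0.4662, -0.2674]]
```

Emit:
servo_tool(commands=[[0,0,-0.004,0],[0,0,-0.012,0],[0,0,-0.022,0],[0,0,-0.032,0],[0,0,-0.042,0],[0,0,-0.051,0],[0,0,-0.058,0],[0,0,-0.063,0],[0,0,-0.066,0],[0,0,-0.067,0]])

```text
time: 20.28
tcp_pos: [0.5184, -0.3507, 0.1418]
eef_rot: [-0.031, -3.141, -0.0]
ft_force: [-0.3, -0.2, -1.2]
grip_width: 0.0167
```

Emit:
servo_tool(commands=[[0,0,-0.001,0],[0,0,-0.002,0],[0,0,-0.003,0],[0,0,-0.004,0],[0,0,-0.005,0],[0,0,-0.005,0]])

```text
time: 20.78
tcp_pos: [0.5185, -0.3507, 0.1372]
eef_rot: [-0.031, -3.141, -0.0]
ft_force: [0.0, -0.4, -1.9]
grip_width: 0.0163
```

Emit:
servo_tool(commands=[[0,0,-0.0007,0],[0,0,-0.0015,0],[0,0,-0.0015,0]])

```text
time: 21.03
tcp_pos: [0.5185, -0.3507, 0.1357]
eef_rot: [-0.031, -3.141, -0.0]
ft_force: [0.1, 0.2, -1.8]
grip_width: 0.0166
```

```bash
python3 fs.py sc11
```

```text
t 21.03 tcp [ 0.5185 -0.3507  0.1357] yaw -0.0198 grip in jar [-0.1999 -0.368 ] w 0.0166 F [ 0.1  0.2 -1.8] q [-0.09  0.44  0.8   1.67 -0.34  1.17  2.35]
blue box [103 189  27  63 537] bottom mid 125.0625 251
-5 handle foot [126.  255.4] grip [110.3 203.8] lip [[139.1, 273.1], [118.2, 278.6]]
0 handle foot [126.4 253.7] grip [110.3 203.8] lip [[139.8, 272.0], [119.3, 277.4]]
5 handle foot [126.6 251.6] grip [110.3 203.8] lip [[140.4, 270.3], [120.2, 275.7]]
10 handle foot [126.8 249.3] grip [110.3 203.8] lip [[140.9, 268.3], [121.0, 273.5]]
```

Emit:
servo_tool(commands=[[0,0,-0.0007,0],[0,0,-0.0014,0],[0,0,-0.0014,0]])

```text
time: 21.33
tcp_pos: [0.5185, -0.351, 0.1352]
eef_rot: [0.031, 3.141, 0.0]
ft_force: [-3.2, 1.0, 5.1]
grip_width: 0.0165
```

Emit:
servo_tool(commands=[[0,0,-0.0007,0],[0,0,-0.0014,0],[0,0,-0.0014,0]])

```text
time: 21.58
tcp_pos: [0.5186, -0.3513, 0.135]
eef_rot: [0.032, 3.14, 0.0]
ft_force: [-6.6, 4.0, 16.3]
grip_width: 0.0167
```

Emit:
servo_tool(commands=[[0,0,0,0],[0,0,0,0],[0,0,0,0],[0,0,0.0008,0],[0,0,0.0015,0],[0,0,0.0015,0]], grip_force=20)

```text
time: 22.08
tcp_pos: [0.5187, -0.3511, 0.1351]
eef_rot: [0.031, 3.141, -0.001]
ft_force: [-2.4, 0.8, 6.3]
grip_width: 0.0165
```

```bash
python3 fs.py sc12
```

```text
t 22.08 tcp [ 0.5187 -0.3511  0.1351] yaw -0.0199 grip in jar [-0.1998 -0.3685] w 0.0165 F [-2.4  0.8  6.3] q [-0.09  0.44  0.8   1.68 -0.34  1.17  2.35]
blue box [103 189  27  64 528] bottom mid 125.0 252
-5 handle foot [125.8 255.7] grip [110.2 204.1] lip [[138.9, 273.4], [118.1, 278.9]]
0 handle foot [126.2 254. ] grip [110.2 204.1] lip [[139.7, 272.3], [119.2, 277.7]]
5 handle foot [126.5 251.9] grip [110.2 204.1] lip [[140.3, 270.6], [120.1, 276.0]]
10 handle foot [126.7 249.6] grip [110.2 204.1] lip [[140.8, 268.6], [120.9, 273.8]]
```

Emit:
servo_tool(commands=[[0,0,0.0005,0],[0,0,0.0005,0],[0,0,0.0005,0],[0,0,0.0005,0],[0,0,0.0005,0]], hand=190)

```text
time: 22.55
tcp_pos: [0.5185, -0.3507, 0.1348]
eef_rot: [-0.031, -3.141, -0.0]
ft_force: [-0.8, -0.8, -0.4]
grip_width: 0.0219
```

Emit:
servo_tool(commands=[[0,0,0,0],[0,0,0,0],[0,0,0,0],[0,0,0,0],[0,0,0,0],[0,0,0,0]], hand=60)

```text
time: 23.05
tcp_pos: [0.5185, -0.3508, 0.135]
eef_rot: [-0.031, -3.141, 0.0]
ft_force: [-0.1, 0.6, 0.5]
grip_width: 0.0653
```

```bash
python3 fs.py sc13
```

```text
t 23.05 tcp [ 0.5185 -0.3508  0.135 ] yaw -0.0198 grip in jar [-0.1999 -0.3681] w 0.0653 F [-0.1  0.6  0.5] q [-0.09  0.44  0.8   1.68 -0.34  1.17  2.35]
blue box [103 188  27  65 563] bottom mid 125.0 252
-5 handle foot [126.  255.6] grip [110.3 204.1] lip [[139.1, 273.3], [118.3, 278.8]]
0 handle foot [126.4 253.9] grip [110.3 204.1] lip [[139.9, 272.2], [119.4, 277.6]]
5 handle foot [126.7 251.9] grip [110.3 204.1] lip [[140.5, 270.6], [120.3, 275.9]]
10 handle foot [126.8 249.5] grip [110.3 204.1] lip [[140.9, 268.5], [121.0, 273.7]]
```

Released with the scoop standing. Now rise straight up and move clear, then check with the top camera numerically.

Emit:
servo_tool(commands=[[0,0,0.01,0],[0,0,0.03,0],[0,0,0.06,0],[0,0,0.09,0],[0,0,0.12,0],[0,0,0.14,0],[0,0.03,0.14,0],[0,0.06,0.14,0],[0,0.09,0.14,0],[0,0.12,0.14,0]])

```text
time: 23.93
tcp_pos: [0.5182, -0.2299, 0.2758]
eef_rot: [0.033, 3.141, -0.0]
ft_force: [0.7, -0.2, 0.3]
grip_width: 0.0652
```

Emit:
servo_tool(commands=[[-0.01,0.04,0,0],[-0.02,0.08,0,0],[-0.03,0.12,0,0],[-0.03,0.16,0,0],[-0.03,0.2,0,0],[-0.03,0.22,0,0],[-0.03,0.22,0,0],[-0.03,0.22,0,0]])

```text
time: 24.6
tcp_pos: [0.4886, -0.0101, 0.2757]
eef_rot: [0.028, 3.141, 0.0]
ft_force: [0.3, -0.2, -0.1]
grip_width: 0.0653
```

```bash
python3 - <<'E'
from h import *
st(); cam('top','top14'); cam('scene','sc14')
for t in('top14','sc14'):
  d=load(t);i=cv2.imread(f'pics/{t}.png').astype(int)
  m=((i[...,0]-i[...,2]>50)&(i[...,0]-i[...,1]>30)).astype(np.uint8)
  n,l,s,c=cv2.connectedComponentsWithStats(m);print(t,[(s[k].tolist()) for k in range(1,n) if s[k,4]>60])
  g=[.5187,-.351,.156]
  print('pred handle end/foot',proj(d,scoop(g,-.02,0,[[-11,0,24],[48,0,-97]])).round(1).tolist(),'lip',proj(d,scoop(g,-.02,0,LIP)).round(1).tolist())
  b=proj(d,scoop(g,-.02,0,[[59,0,-101]]))[0];print('ball pred',b.round(1))
  u,v=b.astype(int);print(i[v-9:v+10,u-9:u+10].mean(2).astype(int)[::1])
E
```

```text
t 24.6 tcp [ 0.4886 -0.0101  0.2757] yaw -0.0176 grip in jar [-0.1439 -0.0307] w 0.0653 F [ 0.3 -0.2 -0.1] q [-0.69 -0.05  0.6   1.8   0.03  1.38  1.46]
top14 [[443, 212, 36, 31, 283], [427, 253, 23, 8, 180]]
pred handle end/foot [[473.2, 237.9], [443.6, 210.8]] lip [[430.1, 188.9], [449.9, 188.8]]
ball pred [442.5 205.5]
[[ 90 158 183 183 184 185 185 185 185 184 185 186 185 183 183 182 167 108
   66]
 [ 91 158 181 183 185 184 184 185 185 183 183 184 184 183 183 181 166 110
   65]
 [ 89 157 181 183 185 184 185 186 185 183 185 184 185 184 182 181 165 110
   66]
 [ 83 142 176 183 184 185 184 186 185 184 185 185 184 185 183 182 168 112
   68]
 [ 70 120 168 183 185 185 183 181 180 179 182 181 181 182 183 181 170 123
   71]
 [ 64 109 166 182 183 183 178 152 148 138 143 149 148 166 180 182 165 108
   63]
 [ 59 107 163 182 184 178 150 115 115 115 123 129 130 141 159 175 163  93
   59]
 [ 56  96 161 181 177 140 111 103 113 125 132 135 137 136 139 158 160  91
   58]
 [ 55  90 159 174 142  98  92 109 124 135 144 146 147 144 139 144 155  91
   59]
 [ 54  89 155 145 100  78  94 115 131 141 155 1
[... 1797 characters left out ...]
 114 121 122 117 109 101  89  71  53  69 136
  180]
 [160  48  52  77 193 172 110  91 103 104  98  91  83  70  51  62  84 136
  178]
 [191  48  54  91 188 183 163  67  73  77  75  70  62  52  56  77 122 166
  182]
 [100  55  52  91 188 184 175  92  80  61  54  56  59  73  84 127 173 179
  183]
 [141 116  50  92 189 182 181 162  98  83  80  81  80  84 126 177 184 181
  182]
 [181 122  48  88 189 182 181 181 174 161 122 171 171 170 174 185 181 181
  182]
 [182 120  48  87 176 182 180 182 187 184 174 184 183 185 183 182 180 179
  182]
 [182 124  46  92 172 182 180 180 182 185 183 182 182 181 182 180 181 180
  180]
 [182 124  47  89 173 182 180 179 182 183 183 180 180 183 181 181 182 179
  180]]
```

Emit:
servo_tool(commands=[[0,0,0,0],[0,0,0,0],[0,0,0,0],[0,0,0,0]])

```text
time: 25.03
tcp_pos: [0.4885, -0.0114, 0.275]
eef_rot: [-0.033, -3.141, 0.0]
ft_force: [-0.4, 0.2, 0.3]
grip_width: 0.0652
```

```bash
python3 - <<'E'
from h import *
c=cam('top','top15');a=cv2.imread('pics/top14.png').astype(int)[160:270,390:490];b=cv2.imread('pics/top15.png').astype(int)[160:270,390:490]
print('max frame diff',abs(a-b).max()); print(bot.finish_job())
E
```

```text
max frame diff 12
the job is handed in; nothing more can be done
None
```

The steel ball is out of its canister and sits in the scoop, which stands released on the scale's pan. I handed the job in at about 25 s; it reports no verdict.

**How it went:** I gripped the blue handle at 20 N and tipped the scoop lip-down by about 27° against the outside of the canister. I lowered it in and pushed the ball to the far wall. Pressing down there levelled the scoop. I then tightened to 110 N, drew it back, lifted it out, carried it over and set it on the pan.

**Last checks**
- **Ball and scoop position:** in both the top and scene pictures the ball appears in the bowl where it should be. The scoop stands about where predicted, with the ball a few mm from the pan's centre by my estimate.
- **At rest:** two top pictures about half a second apart showed only noise-level change.
- **Robot clear:** the arm had moved well away, with no contact force.

**Less certain**
- **Slip in the grip:** the handle slipped about 2 mm in the fingers while levelling.
- **Tilt on the pan:** the handle's lower end read about 3 to 5° lip-down, both just before set-down and after release. This check is only good to a few degrees, but it is inside the 10° limit.
- **Ball by weight:** the force reading was too noisy to confirm the ball, so I relied on the pictures.
- **Final pictures:** I had used all 12 picture views by then, so I checked the last ones by pixel values rather than by eye.

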